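# Open a lever safe lock held by two turn-button screws

## Robot

A 7-joint arm with a two-finger parallel gripper is mounted at the origin on a cart in front of the work surface, level with it; the furniture and walls round the work are solid. World frame = base frame: x ahead of the robot, y to its left, z up, the work surface at z = 0. Lengths are in mm, angles in rad, forces in N, time in s.
With the tool pointing down it reaches from about 400 to 875 mm from the base axis. Payload 19.3 kg.
Tool frame: the origin (TCP) lies on the centre line of the jaws, within the pads' length; the fingertips stand 25 mm ahead of it and the grasp point (between the pads) lies 6 mm ahead of it; z points along the fingers, y is the line along which they close (so a half turn about z gives the same grasp; the last joint's range is limited). The gripper opens to 85 mm and grips with 20 to 120 N. Pads are 22 mm wide; open, the fingers measure 114 mm over their backs; the gripper's body (76 mm by 85 mm) begins 54 mm behind the grasp point. The pads swing forward as they close: fully open they stand 13 mm farther back than shut.
Start: joints at [1.254, 0.521, -0.036, 1.599, 0.021, 1.021, -0.113], TCP at [152.661, -606.061, 256.291] pointing down, gripper open.
Joint ranges: [-2.91, 2.91], [-0.3, 2.13], [-1.5, 1.42], [0.17, 2.43], [-1.26, 4.41], [0.16, 1.93], [-2.52, 2.52]. Speed limits (rad/s): [1.89, 1.89, 2.39, 2.39, 3.01, 3.01, 3.01].

## Interface

Orientations are given as a unit quaternion [x, y, z, w].
In Python, from cell import status, cams, workorder gives the robot as it stands.
- The arm moves only by the shell command python3 -m inch 'ROWS' [OPENING]. ROWS is JSON, a list of rows, each a list of 2 entries, a list of its own where there are three numbers: the shift along the world's x, y, z in mm, then the turn, a rotation vector about the world's x, y, z in degrees. In form: [[[dx, dy, dz], [ax, ay, az]], ...]. A call has 1 to 8 rows; each row shifts and turns the commanded pose from where the row before left it; what a row does not reach is not made up. A row lasts 1/10 s, in which the tool goes at most 50 mm and 8.59 degrees, less where a joint would pass 70% of its speed; a pose out of reach is approached as far as the arm can. A call is refused whole if a number of a shift passes 50 or a number of a turn 8.59, either way. A call with a gripper value outside its range is refused whole. OPENING is the opening, from 0 (shut) to 1 (fully open), set as the call begins (- or left out, the last holds). The fingers move at their own pace and stop on an object; the grip force is fixed at half the most. Time passes only in rows, so rows that do not move let the fingers close. It gives the time, the measured TCP pose, the force, the opening and the grip force at its end, in the units of the state.
- status.sense(): the state, without advancing time (a new reading comes with each control period).
- cams.grab_frame(name): name is "scene" or "top" or "wrist"; returns (picture, depth): 420x560x3 uint8, blue, green, red; 420x560 float32, mm along the optical axis (not along the pixel's ray), 0 where there is no reading.
- cams.get_calibration(name): a dict with "fx", "fy", "cx", "cy" (pixels), "k1" (the pictures are not rectified: a ray, as slopes to the right and down, at radius r is drawn at 1 + k1 r^2 times it, then the intrinsics apply), "R" (3x3) and "t" (3): a world point X has camera coordinates R X + t; the wrist camera has in their place "tool_from_camera" (4x4, takes a point from camera to tool coordinates, whose origin is the TCP and whose axes are the flange's). Camera axes: x right, y down, z forward; pixel columns grow to the right and rows downward; lengths in mm; the calibration is good to about 2 mm. A picture is of the moment at which its call begins: read the wrist's pose just before it. get_calibration takes no time and is no camera call.
- workorder.close_job(): hands the job in; it is judged then, once.
The state is a dict: "time_s": time; "joints": joint angles; "qd": joint speeds; "effort": joint torques, N m; "eef_pos": TCP position; "ee_rot": TCP orientation; "wrist_force": force on the tool from outside, world axes, zero at the start; "wrist_torque": the same for the moment, N m; "gripper_width": opening from 0.0 (shut) to 1.0 (fully open); "grasp_force": force on a finger pad.
Only numpy, scipy, OpenCV 4.12 (cv2) and the standard library are available. Lean on these libraries where they do the work, as an engineer would, in place of code of your own. Each camera call takes 0.05 s, during which the arm holds its last target. There are 200 camera calls.

## Task

The safe lock has to be opened for a lever change. Take the red screwdriver from its wooden block and, using its blade in the slots, turn both captive screws a quarter turn anticlockwise as far as they go, so that their long heads lie clear of the brass cover, then stand the screwdriver back in its hole. Lift the cover off by its key tube and set it down flat in the steel parts tray without dropping it; do not push the lock or its screws with the gripper, and leave the things lying around where they are.

Things in the scene. Friction and masses are not known exactly. Their poses are not given: they have to be found in the camera images.
- lock: Dark steel safe lock (case 90 x 164 mm, top face 50 mm above the worktop) on a plywood board, 130 x 200 x 18 mm, bolted to the worktop. Origin: centre of the board's underside; y along the long side, z up. The brass cover lies flush in its top, 1 mm play all round; the two captive screws, 66 mm from the centre along +y and -y, hold the cover's ends down until turned.
- screw_left (a joint): Turn of the captive screw at the lock's +y end, rad, positive anticlockwise seen from above. 0: the long head lies along the lock's y axis, right over the cover; 1.57: stop, the head lies along the lock's x axis, clear of the cover (it is clear from 1.3). Stiff: stays where left, about 0.05 N m to turn.
- screw_right (a joint): The same for the captive screw at the lock's -y end.
- screw_left_slot (a point): Point on the left screw's axis at the top of its head, 60.5 mm above the worktop. Bright steel head with round ends, 28 x 14 mm; a straight slot 5 mm wide and 6 mm deep, open at both ends, runs along the head through this point. x: along the slot, z: up.
- screw_right_slot (a point): The same for the right screw.
- driver: Red and black screwdriver, 150 mm long, 0.12 kg, upright, blade down. Origin: middle of the blade's tip; z up along the tool. Blade 11 mm wide (x), 2.2 mm thick (y); shank 9 mm; handle 62 to 150 mm above the tip, its grip (82 to 142 mm) a 26 mm square with sides along x and y. In the block the handle's flat lower end (26 mm square) rests on the block's top, the tip 8 mm above the worktop.
- driver_tip (a point): Middle of the screwdriver's blade tip; axes as driver.
- stand: Wooden tool block, 70 x 90 x 70 mm high, fixed; origin: centre of its underside.
- stand_hole0 (a point): Centre of the mouth of the block's screwdriver hole, 70 mm above the worktop; round, 16 mm, straight through, mouth slightly bevelled. The other, small marks on the block are not usable.
- cover: Brass cover plate, 70 (x) x 110 (y) x 4 mm, 0.25 kg, with a round key tube standing in its middle, 20 mm in diameter, from 4 to 28 mm above the underside (at its foot a collar 25 mm wide, 2 mm high). Origin: centre of the underside; z up. In the lock the underside is 46 mm above the worktop.
- tray: Shallow bare steel parts tray, 130 (x) x 190 (y) x 16 mm high, fixed, walls and floor 3 mm. Origin: centre of the underside; inner floor 3 mm above it. It lies on one side of the lock, the wooden block on the other.
- cylinder_new: Nickel lock cylinder, 44 x 72 x 17 mm, loose; origin under its centre; leave alone.
- padlock_small: Small brass padlock, 46 x 30 x 13 mm, loose, lying; leave alone.
- mug: White spotted mug, 82 x 117 x 91 mm high, loose; leave alone.
- oil_can: Red oil can with a long spout, 63 x 77 x 179 mm high, loose; leave alone.
Mind the look-alikes: they are no part of the job. Leave any green or orange look-alike of the stand alone.

How it is judged:
By the outcome, as a careful person would: the job done as asked, in the order asked, and still so for the second after the job is handed in, with the robot touching nothing.
It also fails if it takes over 72 s, if anything falls off the work surface, if the arm or the gripper's body presses on something with over 40 N, if the wrist force passes 120 N, or if a joint passes its speed limit or range.

## Working session

There is one attempt and no reset: what is moved stays moved. The work goes in short steps, Python scripts to look and compute and a shell command to move; the robot and the scene stay as the last step left them, time stands still between calls to the robot, and variables do not carry over. Pictures are saved under pics/ and viewed, at most 10 in all, crops included, and the job is handed in when it is done.

```bash
mkdir -p pics; ls; python3 - <<'E'
from cell import status, cams
import cv2, numpy as np
s=status.sense(); print(s)
for n in ("scene","top"):
    p,d=cams.grab_frame(n); cv2.imwrite(f"pics/{n}0.png",p); np.save(f"pics/{n}0.npy",d)
    print(n,cams.get_calibration(n))
print(cams.get_calibration("wrist"))
E
```

```text
pics
{'time_s': 0.0, 'joints': array([ 1.25381169,  0.52199676, -0.03630085,  1.59997688,  0.02119918,
        1.02111134, -0.11281828]), 'qd': array([-8.52844345e-05, -1.65693552e-04, -2.56395949e-04,  1.37113820e-04,
        1.50719433e-03,  2.00594462e-04, -6.20013944e-04]), 'effort': array([-4.61072668e-04, -9.27119637e+01,  1.97923690e+00, -3.69937456e+01,
        1.78656040e-02,  7.94914900e-03,  1.99060361e-05]), 'eef_pos': array([ 152.55913151, -605.78754045,  255.74791737]), 'ee_rot': array([ 9.92399886e-01,  1.23053487e-01, -1.13281739e-04, -5.42013550e-04]), 'wrist_force': array([0.4828028 , 0.30893048, 0.47609222]), 'wrist_torque': array([-0.01826412, -0.01393496,  0.02639077]), 'grasp_force': 0.0, 'gripper_width': 1.0001011235822326}
scene {'fx': 537.8965219101487, 'fy': 537.8965219101487, 'cx': 274.4133148560625, 'cy': 208.5110182131768, 'k1': -0.037157109394214134, 'R': array([[-0.84468874, -0.53507445,  0.01400927],
       [-0.35880183,  0.54660825, -0.75662452],
       [ 0.39719287, -0.64413877, -0.65369953]]), 't': array([ 481.39558007,  259.40357512, 1389.30591522])}
top {'fx': 381.5366442263256, 'fy': 381.5366442263256, 'cx': 281.98571239745195, 'cy': 210.1888712273138, 'k1': 0.032918963313376855, 'R': array([[ 0.02824577, -0.99956605,  0.00835969],
       [-0.99806905, -0.02866433, -0.05510465],
       [ 0.05532036, -0.00678707, -0.99844559]]), 't': array([ -23.27349478,  557.4698624 , 1080.74106049])}
{'fx': 375.6888081980844, 'fy': 375.6888081980844, 'cx': 283.24800325072357, 'cy': 211.7293744333845, 'k1': 0.03321639783174871, 'tool_from_camera': array([[ 8.05746900e-04, -9.65502445e-01, -2.60392741e-01,
         6.53922175e+01],
       [ 9.99999303e-01,  1.00265775e-03, -6.23374423e-04,
        -9.18567694e-01],
       [ 8.62954331e-04, -2.60392058e-01,  9.65502580e-01,
        -1.17428187e+02],
       [ 0.00000000e+00,  0.00000000e+00,  0.00000000e+00,
         1.00000000e+00]])}
```

View pics/top0.png

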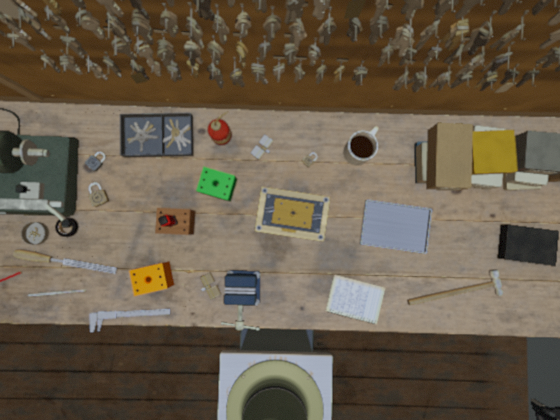

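View pics/scene0.png

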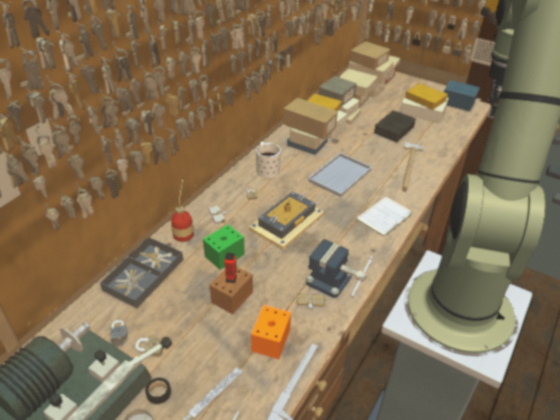

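The candidates for the stand, in top view pixels, are green (217,184), brown (174,221) and orange (150,279). The brown one is wood and holds the red driver, so it fits. The lock is at (292,213) and the tray at (396,226). Next I'll measure these and make an enlarged crop to confirm.

```bash
cat > h.py <<'E'
import numpy as np, cv2
from cell import cams, status
from scipy.spatial.transform import Rotation as Ro
def cam(n, s=None):
    c=cams.get_calibration(n)
    K=np.array([[c['fx'],0,c['cx']],[0,c['fy'],c['cy']],[0,0,1]])
    if n=='wrist':
        T=c['tool_from_camera']; Rt=Ro.from_quat(s['ee_rot']).as_matrix()
        Rw=Rt@T[:3,:3]; o=Rt@T[:3,3]+s['eef_pos']
    else: Rw=c['R'].T; o=-Rw@c['t']
    return K,c['k1'],Rw,o
def px2w(C,uv,z):
    K,k1,Rw,o=C
    uv=np.asarray(uv,float).reshape(-1,1,2)
    n=cv2.undistortPoints(uv,K,np.array([k1,0,0,0,0.])).reshape(-1,2)
    r=np.c_[n,np.ones(len(n))]@Rw.T
    return o+r*((z-o[2])/r[:,2])[:,None]
def w2px(C,X):
    K,k1,Rw,o=C
    return cv2.projectPoints(np.asarray(X,float).reshape(-1,1,3),cv2.Rodrigues(Rw.T)[0],-Rw.T@o,K,np.array([k1,0,0,0,0.]))[0].reshape(-1,2)
def rect(C,mask,z,roi):
    m=np.zeros_like(mask); x0,y0,x1,y1=roi; m[y0:y1,x0:x1]=mask[y0:y1,x0:x1]
    cs=cv2.findContours(m,0,cv2.CHAIN_APPROX_NONE)[0]
    c=max(cs,key=cv2.contourArea)
    w=px2w(C,c.reshape(-1,2),z)[:,:2].astype(np.float32)
    (cx,cy),(a,b),an=cv2.minAreaRect(w)
    return np.round([cx,cy,a,b,an],1), c
def grab(name,fn=None):
    s=status.sense(); p,d=cams.grab_frame(name)
    if fn: cv2.imwrite('pics/'+fn,p)
    return p,d,cam(name,s),s
E
python3 - <<'E'
from h import *
p=cv2.imread('pics/top0.png'); C=cam('top'); hsv=cv2.cvtColor(p,cv2.COLOR_BGR2HSV)
for u,v in [(174,221),(292,213),(396,226),(292,200),(270,230),(200,220),(166,220)]: print((u,v),hsv[v,u], px2w(C,[(u,v)],50)[0].round())
a=cv2.resize(p[195:250,140:225],None,fx=4.5,fy=4.5,interpolation=2); b=cv2.resize(p[175:250,245:340],None,fx=4.2,fy=4.2,interpolation=2)
o=np.zeros((320,790,3),np.uint8); o[:a.shape[0],:a.shape[1]]=a; o[:b.shape[0],385:385+b.shape[1]]=b
cv2.imwrite('pics/crop0.png',o)
E
```

```text
(174, 221) [  3 206  67] [518. 290.  50.]
(292, 213) [18 68 82] [549. -35.  50.]
(396, 226) [111  45 164] [ 521. -325.   50.]
(292, 200) [ 20  96 114] [585. -34.  50.]
(270, 230) [ 23  52 175] [500.  25.  50.]
(200, 220) [ 17  52 142] [522. 219.  50.]
(166, 220) [75 12 44] [520. 312.  50.]
```

View pics/crop0.png

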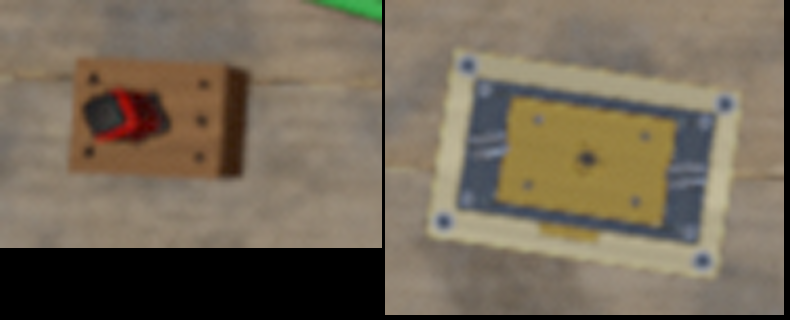

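The crop confirms the stand. The brown wooden block holds the red and black driver (crop 110,115). Both bright screw heads on the lock, at (489,147) and (686,175), lie along its long axis. I'm moving over the lock for a close look with the wrist camera.

```bash
python3 -m inch '[[[24,36,0],[0,0,0]],[[24,36,0],[0,0,0]],[[24,36,0],[0,0,0]],[[24,36,0],[0,0,0]],[[24,36,0],[0,0,0]],[[24,36,0],[0,0,0]],[[24,36,0],[0,0,0]],[[24,36,0],[0,0,0]]]'; python3 -m inch '[[[24,36,0],[0,0,0]],[[24,36,0],[0,0,0]],[[24,36,0],[0,0,0]],[[24,36,0],[0,0,0]],[[24,36,0],[0,0,0]],[[24,36,0],[0,0,0]],[[24,36,0],[0,0,0]],[[24,36,0],[0,0,0]]]'; python3 -m inch '[[[0,0,0],[0,0,0]],[[0,0,0],[0,0,0]],[[0,0,0],[0,0,0]]]'
python3 - <<'E'
from h import *
import pickle
p,d,C,s=grab('wrist','w1.png'); pickle.dump((C,s),open('pics/w1.pkl','wb'))
print(s['eef_pos'],Ro.from_quat(s['ee_rot']).as_matrix().round(3), s['joints'].round(2), s['time_s'])
E
```

```text
time_s: 0.9
eef_pos: [345.2, -316.5, 256.3]
ee_rot: [0.992, 0.123, -0.0, 0.0]
wrist_force: [1.9, -0.2, 0.2]
gripper_width: 1.001
grasp_force: 0.0
time_s: 1.7
eef_pos: [537.3, -28.5, 256.1]
ee_rot: [0.992, 0.123, -0.0, 0.0]
wrist_force: [1.3, -0.8, -0.3]
gripper_width: 1.001
grasp_force: 0.0
time_s: 2.0
eef_pos: [536.2, -31.0, 256.1]
ee_rot: [0.992, 0.123, -0.0, 0.0]
wrist_force: [0.4, -0.9, 0.3]
gripper_width: 0.999
grasp_force: 0.0
[536.1771814  -30.9751825  256.08382325] [[ 0.97   0.243 -0.001]
 [ 0.243 -0.97  -0.   ]
 [-0.001  0.    -1.   ]] [ 0.17  0.39 -0.29  1.82  0.14  0.95 -1.51] 2.0
```

View pics/w1.png

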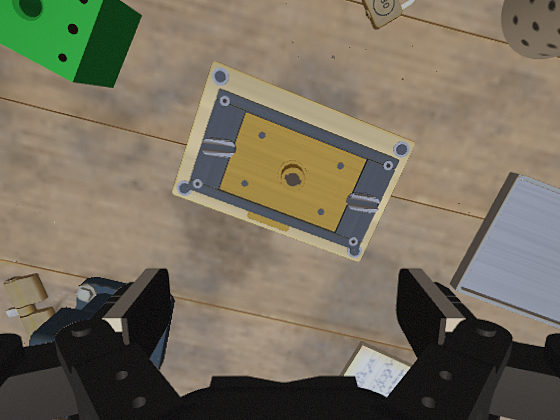

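The wrist view shows the lock. Its key tube is at (292,176) and its screw heads are at (219,147) and (363,203). The tray is at the right, starting at about (515,175), and the green look-alike is at top left. Now I'll measure.

```bash
python3 - <<'E'
from h import *
import pickle
C,s=pickle.load(open('pics/w1.pkl','rb')); p=cv2.imread('pics/w1.png'); hsv=cv2.cvtColor(p,cv2.COLOR_BGR2HSV)
brass=cv2.inRange(hsv,(15,110,60),(30,255,255))
r,c=rect(C,brass,50,(200,80,390,250)); print('cover',r)
g=cv2.cvtColor(p,cv2.COLOR_BGR2GRAY)
bright=((g>125)&(hsv[...,1]<60)).astype(np.uint8)*255
bc=cv2.morphologyEx(bright,cv2.MORPH_CLOSE,np.ones((7,7)))
for n,roi in (('L',(196,130,243,165)),('R',(340,187,385,220))):
    print(n,rect(C,bc,60.5,roi)[0])
board=cv2.inRange(hsv,(18,30,140),(32,120,255)); board=cv2.morphologyEx(board,cv2.MORPH_CLOSE,np.ones((25,25)))
print('board',rect(C,board,18,(165,55,425,270))[0])
tp=cv2.imread('pics/top0.png'); T=cam('top'); th=cv2.cvtColor(tp,cv2.COLOR_BGR2HSV)
tr=cv2.inRange(th,(100,25,100),(125,90,255)); print('tray',rect(T,tr,16,(350,190,440,260))[0])
a=np.hstack([cv2.resize(p[120:175,190:250],None,fx=6,fy=6,interpolation=2),cv2.resize(p[175:230,335:395],None,fx=6,fy=6,interpolation=2)])
cv2.imwrite('pics/crop1.png',a)
E
```

```text
cover [549.  -33.9 110.1  70.4  83.1]
L [560.1  34.   20.5  31.3  11.8]
R [ 539.1 -103.4   20.8   31.7   10.3]
board [548.5 -38.3 202.9 263.3  14.1]
tray [ 521.2 -333.7  189.5  127.9   83.4]
```

View pics/crop1.png

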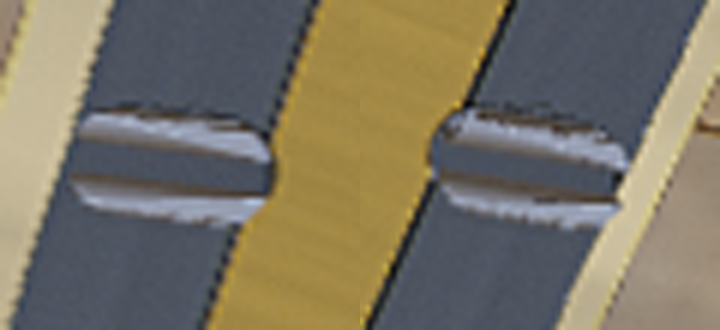

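```bash
python3 -m inch '[[[0,50,0],[0,0,0]],[[0,50,0],[0,0,0]],[[0,50,0],[0,0,0]],[[0,50,0],[0,0,0]],[[0,50,0],[0,0,0]],[[0,50,0],[0,0,0]],[[0,30,0],[0,0,0]],[[0,0,0],[0,0,0]]]'; python3 -m inch '[[[0,0,0],[0,0,0]],[[0,0,0],[0,0,0]]]'
python3 - <<'E'
from h import *
import pickle
p,d,C,s=grab('wrist','w2.png'); pickle.dump((C,s),open('pics/w2.pkl','wb'))
E
```

```text
time_s: 2.85
eef_pos: [535.6, 303.7, 256.1]
ee_rot: [0.992, 0.125, -0.0, -0.001]
wrist_force: [0.0, -0.7, -1.2]
gripper_width: 0.998
grasp_force: 0.0
time_s: 3.05
eef_pos: [537.2, 298.0, 256.3]
ee_rot: [0.993, 0.122, 0.0, 0.0]
wrist_force: [-0.3, 0.2, 0.6]
gripper_width: 1.001
grasp_force: 0.0
```

View pics/w2.png

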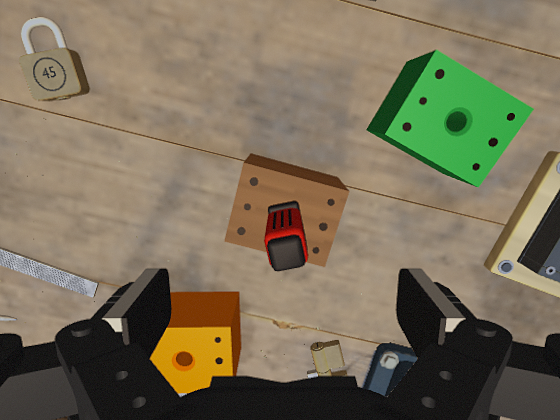

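The slots lie at about 101° in the world and the lock's y axis at about 83°, so both screws start roughly 17° turned. They need to go to 173°. The driver's top is at (287,254) in w2, in the brown block. I'll measure the handle and block.

```bash
python3 - <<'E'
from h import *
import pickle
C,s=pickle.load(open('pics/w2.pkl','rb')); p=cv2.imread('pics/w2.png'); hsv=cv2.cvtColor(p,cv2.COLOR_BGR2HSV)
print(s['joints'].round(2),s['eef_pos'].round(1))
print(hsv[254,287],hsv[235,272],hsv[180,300],hsv[160,300],hsv[254,240])
dark=((hsv[...,2]<75)&(hsv[...,1]<90)).astype(np.uint8)*255
r,c=rect(C,dark,158,(262,232,312,276)); print('top',r, cv2.minAreaRect(c))
red=cv2.inRange(hsv,(0,150,70),(6,255,255))|cv2.inRange(hsv,(172,150,70),(180,255,255))
all_=cv2.morphologyEx(red|dark,cv2.MORPH_CLOSE,np.ones((5,5)))
br=cv2.inRange(hsv,(7,80,105),(14,200,200)); x=br|0
x=cv2.morphologyEx(x|((all_>0)*255).astype(np.uint8),cv2.MORPH_CLOSE,np.ones((9,9)))
r,c=rect(C,br,70,(215,140,360,275)); print('block',r)
o=p[140:290,210:360].copy(); m=np.dstack([dark,br,red])[140:290,210:360]
cv2.imwrite('pics/crop2.png',cv2.resize(np.hstack([o,m]),None,fx=2.6,fy=2.6,interpolation=2))
E
```

```text
[-0.37  0.52 -0.35  1.62  0.2   1.04 -2.1 ] [537.2 298.  256.3]
[14 47 71] [  2 236 190] [ 14 136 148] [ 16  64 135] [ 17  66 162]
top [518.9 292.8  20.9  20.6  26. ] ((285.5769348144531, 252.88462829589844), (32.163047790527344, 33.73197555541992), 78.69007110595703)
block [517.5 292.4  90.2  70.2  88.9]
```

View pics/crop2.png

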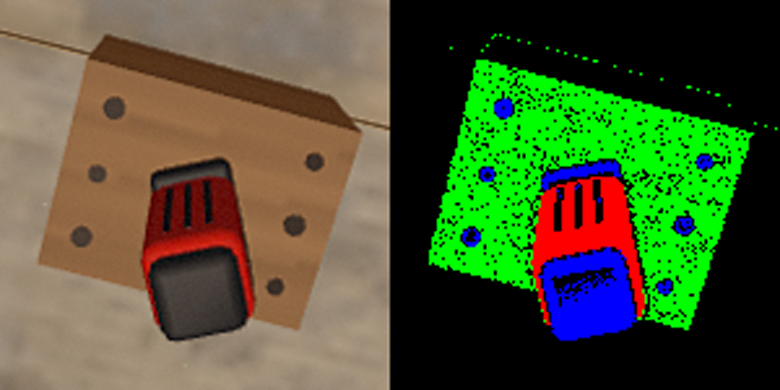

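```bash
python3 -m inch '[[[-9,-2.6,0],[0,0,6]],[[-9,-2.6,0],[0,0,6]],[[0,0,-30],[0,0,0]],[[0,0,-30],[0,0,0]],[[0,0,-25],[0,0,0]],[[0,0,-20],[0,0,0]],[[0,0,-15],[0,0,0]],[[0,0,-10],[0,0,0]]]'; python3 -m inch '[[[0,0,0],[0,0,0]],[[0,0,0],[0,0,0]],[[0,0,0],[0,0,0]]]'
python3 - <<'E'
from h import *
p,d,C,s=grab('wrist','w3.png')
print(s['eef_pos'].round(1),(Ro.from_quat(s['ee_rot']).as_matrix()[:2,0]).round(3),s['joints'].round(2))
E
```

```text
time_s: 3.9
eef_pos: [518.8, 293.8, 125.5]
ee_rot: [0.974, 0.226, -0.0, 0.0]
wrist_force: [0.2, 0.7, 0.6]
gripper_width: 0.997
grasp_force: 0.0
time_s: 4.2
eef_pos: [519.1, 295.0, 127.2]
ee_rot: [0.974, 0.226, 0.001, -0.0]
wrist_force: [0.8, -0.6, -0.1]
gripper_width: 1.001
grasp_force: 0.0
[519.1 295.  127.2] [0.898 0.44 ] [-0.37  0.66 -0.36  1.77  0.31  0.77 -2.  ]
```

View pics/w3.png

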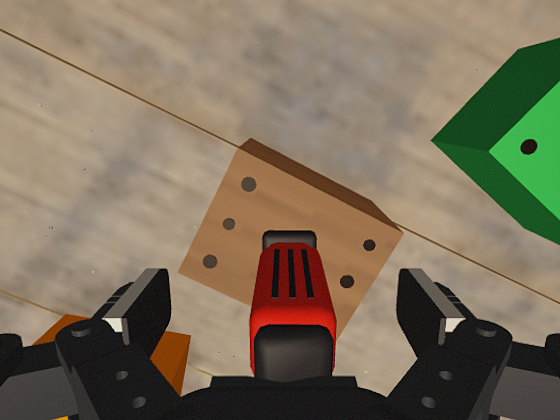

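The driver sits between the open fingers, with its top at (292,350) and the finger centre at column 284. It's about 2 mm off to the right, so I'll correct that, then grip and lift.

```bash
python3 -m inch '[[[1,-2,0],[0,0,0]],[[0,0,0],[0,0,0]],[[0,0,0],[0,0,0]]]'; python3 -m inch '[[[0,0,0],[0,0,0]],[[0,0,0],[0,0,0]],[[0,0,0],[0,0,0]],[[0,0,0],[0,0,0]],[[0,0,0],[0,0,0]],[[0,0,0],[0,0,0]],[[0,0,0],[0,0,0]],[[0,0,0],[0,0,0]]]' 0;  python3 -m inch '[[[0,0,0],[0,0,0]],[[0,0,0],[0,0,0]]]'
```

```text
time_s: 4.55
eef_pos: [519.8, 292.6, 126.5]
ee_rot: [0.974, 0.226, 0.0, -0.0]
wrist_force: [0.5, 1.0, 0.3]
gripper_width: 1.002
grasp_force: 0.0
time_s: 5.35
eef_pos: [519.7, 292.8, 126.4]
ee_rot: [0.974, 0.226, 0.0, -0.0]
wrist_force: [-0.3, 0.4, 3.2]
gripper_width: 0.303
grasp_force: 58.9
time_s: 5.55
eef_pos: [519.7, 292.8, 126.4]
ee_rot: [0.974, 0.226, 0.0, -0.0]
wrist_force: [-0.7, -0.1, 5.4]
gripper_width: 0.297
grasp_force: 59.1
```

```bash
python3 -m inch '[[[0,0,20],[0,0,0]],[[0,0,40],[0,0,0]],[[0,0,40],[0,0,0]],[[0,0,30],[0,0,0]],[[0,0,0],[0,0,0]],[[0,0,0],[0,0,0]],[[0,0,0],[0,0,0]]]'
python3 - <<'E'
from h import *
p,d,C,s=grab('scene','s1.png')
print(s['eef_pos'].round(1),s['gripper_width'],s['wrist_force'].round(1))
t=np.array([s['eef_pos'][0],s['eef_pos'][1],s['eef_pos'][2]-118.4]); uv=w2px(C,[t,t+[0,0,60]]); print(uv)
u,v=uv[0].astype(int); a=cv2.resize(p[v-70:v+30,u-50:u+50],None,fx=5,fy=5,interpolation=cv2.INTER_NEAREST)
pw,dw,Cw,sw=grab('wrist','w4.png'); uw=w2px(Cw,[t]); print(uw)
cv2.imwrite('pics/crop3.png',np.hstack([a,cv2.resize(pw[100:400,140:440],(300,500))]))
E
```

```text
time_s: 6.25
eef_pos: [519.2, 292.3, 255.0]
ee_rot: [0.974, 0.226, -0.001, 0.0]
wrist_force: [-0.7, -0.6, -2.1]
gripper_width: 0.295
grasp_force: 59.2
[519.2 292.3 255. ] 0.2946558242421272 [-0.7 -0.6 -2.1]
[[228.85948047 261.34989269]
 [227.80689542 243.89224109]]
[[284.9937436 214.4713849]]
```

View pics/crop3.png

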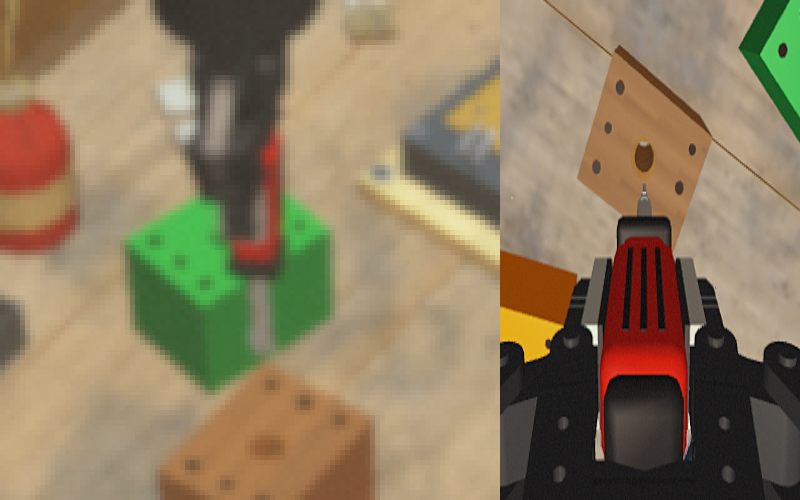

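The wrist view in the crop shows the block's hole at (644,157). The blade tip at (644,188) is thin across the image, so the blade's wide side lies along tool x (yaw 26°). I'm carrying it over the left screw, with the blade turned to about 101°.

```bash
python3 -m inch '[[[4.2,-29,0],[0,0,8.3]],[[4.2,-29,0],[0,0,8.3]],[[4.2,-29,0],[0,0,8.3]],[[4.2,-29,0],[0,0,8.3]],[[4.2,-29,0],[0,0,8.3]],[[4.2,-29,0],[0,0,8.3]],[[4.2,-29,0],[0,0,8.3]],[[4.2,-29,0],[0,0,8.3]]]'; python3 -m inch '[[[4.2,-29,0],[0,0,8.3]],[[0,0,-25],[0,0,0]],[[0,0,-25],[0,0,0]],[[0,0,0],[0,0,0]],[[0,0,0],[0,0,0]],[[0,0,0],[0,0,0]],[[0,0,0],[0,0,0]]]'
python3 - <<'E'
from h import *
import pickle
p,d,C,s=grab('wrist','w5.png'); pickle.dump((C,s,d),open('pics/w5.pkl','wb'))
M=Ro.from_quat(s['ee_rot']).as_matrix()
print(s['eef_pos'].round(1),np.degrees(np.arctan2(M[1,0],M[0,0])),s['joints'].round(2))
print(w2px(C,[s['eef_pos']+[0,0,-118.4],[556.9,31.6,60.5],[541.1,-99.4,60.5],[549,-33.9,74]]))
print(d[190:250:6,284])
# w1: slot angle via dark slot pixels between bright flanks
C1,s1=pickle.load(open('pics/w1.pkl','rb')); g=cv2.cvtColor(cv2.imread('pics/w1.png'),cv2.COLOR_BGR2GRAY)
print(w2px(C1,[[556.9,31.6,60.5],[541.1,-99.4,60.5]]))
for roi in ((200,136,240,160),(344,190,384,214)):
    x0,y0,x1,y1=roi; print(roi); print('\n'.join(' '.join('%3d'%q for q in r[::2]) for r in g[y0:y1,x0:x1]))
E
```

```text
time_s: 7.15
eef_pos: [553.1, 59.5, 255.6]
ee_rot: [0.689, 0.725, -0.0, -0.0]
wrist_force: [0.5, -0.4, -2.3]
gripper_width: 0.298
grasp_force: 59.2
time_s: 7.85
eef_pos: [557.9, 32.0, 207.3]
ee_rot: [0.637, 0.771, 0.0, 0.001]
wrist_force: [0.4, -1.0, -0.8]
gripper_width: 0.295
grasp_force: 59.3
[557.9  32.  207.3] 100.85019234702767 [ 0.3   0.54 -0.65  1.8   0.4   0.93 -0.33]
[[283.57522313 216.54516638]
 [282.07958373 206.2071234 ]
 [232.31018659 357.09232094]
 [254.60699213 293.87686785]]
[276.35202 276.52878 278.015   277.43066 232.98286 223.44844 211.5004
 175.15085 174.2306  167.17148]
[[217.01932178 147.77464212]
 [363.38782433 203.56422154]]
(200, 136, 240, 160)
186 173  85  81  85  86  86  81  88  87  83  81  85  82  82  84  83  86  62 144
186 186  70  81  84  56  55  84  67  80  85  78  86  82  83  84  84  90  41 142
187 168  68  63  70  66  72  81  69  64  60  85  68  84  86  82  84  90  77 141
190 127  96 167 158 138 122  80  79  69  70  79  68  45  56  84  84  76 111 139
191 139 139 147 153 172 169 141 149 142 126 134 114 109 116  63  85  77 106 139
193  97 126 126 131 13
[... 2738 characters left out ...]
  78  73  72  80  79  78  78  79  77  76  78  82  96 194 192
142  32  95 118 108 100  93  86  79  71  76  81  79  79  78  79  74 174 193 191
138  36  82 142 128 121 115 108 100  95  87  82  74  73  77  78  72 208 191 192
146  54  78 141 162 152 132 136 132 126  78  70  92  83  69  68  62 162 192 192
 94  85  81  90 125 145 153 165 155 156 152 150 156 153 173 174 170 143 192 192
 41  85  80  79  85  98 112 151 150 144 166 162 161 158 162 161 158 191 192 194
 30  85  84  83  81  79  81  99  96  92 132 148 132 163 159 157 173 196 193 195
 34  84  85  84  83  81  82  82  80  77  87  97 124 148 112 124 196 193 193 184
 72  84  83  84  83  83  86  86  84  79  78  80  91  97  79  85 199 191 193 161
```

```bash
python3 - <<'E'
from h import *
import pickle
C,s,d=pickle.load(open('pics/w5.pkl','rb')); g=cv2.cvtColor(cv2.imread('pics/w5.png'),cv2.COLOR_BGR2GRAY)
print('    ',' '.join('%3d'%q for q in range(264,304)))
for v in range(170,226,1): print(v,' ',' '.join('%3d'%q for q in g[v,264:304]))
print('depth'); 
for v in range(196,226,2): print(v,' ',' '.join('%3d'%q for q in d[v,264:304:2]))
E
```

```text
264 265 266 267 268 269 270 271 272 273 274 275 276 277 278 279 280 281 282 283 284 285 286 287 288 289 290 291 292 293 294 295 296 297 298 299 300 301 302 303
170    41  32  37  70 118 130 156 205 222 217 213 211 209 208 207 206 206 206 206 206 205 206 204 205 204 206 204 202 204 201 203 202 202 201 201 201 201 201 201 200
171    45  46  39  38  41  36  67 118 132 158 206 224 219 215 212 207 208 207 206 206 205 205 204 204 204 205 204 204 203 203 203 202 201 202 202 201 200 201 200 201
172    46  46  44  44  39  41  42  40  34  67 119 133 160 198 200 220 215 211 209 207 206 205 206 204 205 204 204 204 204 203 202 201 202 201 202 202 201 201 201 200
173    46  45  46  46  48  45  46  43  44  41  42  40  76 111 109 161 198 201 222 217 213 209 207 205 205 204 203 203 202 202 203 202 201 202 202 201 201 202 201 199
174    41  43  47  46  45  46  42  44  47  46  40  40  43  41  37  77 113 111 144 156 204 220 215 212 207 206 204 203 203 202 202 202 201 201 202 200 201 200 200 200
175    57  33  31  44  44  44  46  47  47  47  43  45  45  45  40  43  37  38  56  62 117 150 158 203 221 216 
[... 8951 characters left out ...]
 284 283 285
210   285 285 282 284 284 272 274 273 280 280 241 273 273 271 273 284 284 282 284 283
212   285 286 288 285 285 273 273 273 281 280 237 273 273 274 285 284 284 284 284 284
214   284 284 284 286 285 273 273 273 281 280 232 274 274 275 284 284 285 284 286 284
216   285 286 286 285 286 274 274 274 281 230 231 230 273 274 285 285 285 285 286 285
218   285 284 286 285 286 274 275 276 281 227 229 227 273 276 285 286 286 286 287 285
220   287 285 286 287 286 275 275 230 226 222 223 223 225 276 288 289 287 286 285 286
222   285 286 286 286 286 286 275 225 221 222 220 220 222 227 286   0 287 289 291 290
224   288 287 287 284 287 288 287 221 218 216 215 216 219 222 288 287 287 287 287 287
```

Numeric read of w5: the slot centre is at about (282.8,205), tilted about 2° and running at about 98.5°. The blade tip's lower corner is at about (284,210), so it's within 1 mm. I'll nudge it and lower it in stages.

```bash
python3 -m inch '[[[-0.8,-0.3,-9],[0,0,-2]],[[0,0,-9],[0,0,0]],[[0,0,-6],[0,0,0]],[[0,0,-3],[0,0,0]],[[0,0,0],[0,0,0]]]'; python3 -m inch '[[[0,0,-2],[0,0,0]],[[0,0,0],[0,0,0]]]'; python3 -m inch '[[[0,0,-2],[0,0,0]],[[0,0,0],[0,0,0]]]';
```

```text
time_s: 8.4
eef_pos: [556.6, 31.5, 178.9]
ee_rot: [0.65, 0.76, -0.0, -0.0]
wrist_force: [-0.1, 0.7, -2.5]
gripper_width: 0.301
grasp_force: 59.3
time_s: 8.6
eef_pos: [556.7, 31.4, 177.3]
ee_rot: [0.65, 0.76, 0.0, 0.0]
wrist_force: [0.4, 0.3, -2.2]
gripper_width: 0.296
grasp_force: 59.3
time_s: 8.8
eef_pos: [556.6, 31.4, 175.1]
ee_rot: [0.651, 0.759, -0.0, -0.0]
wrist_force: [0.5, 0.2, -1.5]
gripper_width: 0.295
grasp_force: 59.3
```

```bash
python3 -m inch '[[[0,0,-1],[0,0,0]],[[0,0,0],[0,0,6]],[[0,0,0],[0,0,6]],[[0,0,0],[0,0,6]],[[0,0,0],[0,0,6]],[[0,0,0],[0,0,6]]]'; python3 - <<'E'
from h import *
print(status.sense()['wrist_torque'].round(3))
E
python3 -m inch '[[[0,0,0],[0,0,6]],[[0,0,0],[0,0,6]],[[0,0,0],[0,0,6]],[[0,0,0],[0,0,6]],[[0,0,0],[0,0,6]],[[0,0,0],[0,0,6]],[[0,0,0],[0,0,6]]]'; python3 - <<'E'
from h import *
s=status.sense();print(s['wrist_torque'].round(3),s['joints'].round(2))
E
```

```text
time_s: 9.4
eef_pos: [556.6, 31.3, 174.3]
ee_rot: [0.43, 0.903, -0.0, -0.0]
wrist_force: [-0.4, -1.3, -1.1]
gripper_width: 0.303
grasp_force: 59.4
[-0.242  0.302 -0.051]
time_s: 10.1
eef_pos: [556.5, 30.6, 174.2]
ee_rot: [0.078, 0.997, -0.001, -0.0]
wrist_force: [-0.3, -4.1, 1.0]
gripper_width: 0.296
grasp_force: 59.6
[-1.263  0.41  -0.056] [ 0.47  0.68 -0.92  1.82  0.65  0.97  0.68]
```

```bash
T="from h import *
s=status.sense();M=Ro.from_quat(s['ee_rot']).as_matrix();print(s['wrist_torque'].round(3),np.degrees(np.arctan2(M[1,0],M[0,0])).round(1))"
python3 -m inch '[[[0,0,0],[0,0,5]],[[0,0,0],[0,0,4]],[[0,0,0],[0,0,3]],[[0,0,0],[0,0,0]]]'; python3 -c "$T"
python3 -m inch '[[[0,0,0],[0,0,3]],[[0,0,0],[0,0,0]]]'; python3 -c "$T"
python3 -m inch '[[[0,0,0],[0,0,2]],[[0,0,0],[0,0,0]]]'; python3 -c "$T"
```

```text
time_s: 10.5
eef_pos: [556.6, 30.5, 174.2]
ee_rot: [-0.025, 1.0, -0.001, -0.0]
wrist_force: [-1.2, -5.5, 0.5]
gripper_width: 0.297
grasp_force: 59.8
[-1.775  0.331 -0.126] -177.2
time_s: 10.7
eef_pos: [556.6, 30.5, 174.2]
ee_rot: [-0.051, 0.999, -0.001, -0.0]
wrist_force: [-0.4, -5.4, 1.4]
gripper_width: 0.3
grasp_force: 59.9
[-1.86   0.245 -0.079] -174.2
time_s: 10.9
eef_pos: [556.6, 30.5, 174.2]
ee_rot: [-0.068, 0.998, -0.001, -0.0]
wrist_force: [-0.2, -5.6, 1.1]
gripper_width: 0.294
grasp_force: 59.9
[-1.914  0.199 -0.034] -172.2
```

```bash
cat >> h.py <<'E'
def cloud(d,C):
    K,k1,Rw,o=C; v,u=np.nonzero(d>0)
    n=cv2.undistortPoints(np.c_[u,v].astype(float).reshape(-1,1,2),K,np.array([k1,0,0,0,0.])).reshape(-1,2)
    return o+(np.c_[n,np.ones(len(n))]*d[v,u][:,None])@Rw.T
def head(X,xy,zo=0):
    m=(np.abs(X[:,2]-60-zo)<4)&(np.hypot(*(X[:,:2]-xy).T)<19); P=X[m][:,:2].astype(np.float32)
    (c,(a,b),an)=cv2.minAreaRect(P); w,V=np.linalg.eigh(np.cov(P.T)); 
    print('head n',m.sum(),'mean',P.mean(0).round(1),'z',np.median(X[m,2]).round(1),'std',np.sqrt(w).round(1),'angle',np.degrees(np.arctan2(V[1,1],V[0,1])).round(1)%180,'rect',np.round([*c,a,b,an],1))
E
python3 - <<'E'
from h import *
p,d,C,s=grab('wrist','w6.png'); X=cloud(d,C); head(X,[556.9,31.6]); head(X,[541.1,-99.4])
p,d,C,s=grab('top','t6.png'); X=cloud(d,C); head(X,[541.1,-99.4])
import pickle
C,s,d=pickle.load(open('pics/w5.pkl','rb')); X=cloud(d,C); head(X,[556.9,31.6])
E
```

```text
head n 407 mean [553.2  31.2] z 60.1 std [4.2 6.2] angle 138.5 rect [554.9  32.   14.2  23.3  74.9]
head n 682 mean [540.9 -99. ] z 60.1 std [4.7 7.3] angle 98.5 rect [541.2 -99.4  14.3  27.    4.1]
head n 0 mean [nan nan] z nan std [nan nan] angle nan rect [0. 0. 0. 0. 0.]
head n 372 mean [556.9  32.8] z 60.1 std [4.8 6.7] angle 91.2 rect [557.1  32.3  13.8  25.5  10.4]
  avg = a.mean(axis, **keepdims_kw)
  ret = um.true_divide(
h.py:38: RuntimeWarning: Degrees of freedom <= 0 for slice
  (c,(a,b),an)=cv2.minAreaRect(P); w,V=np.linalg.eigh(np.cov(P.T));
  c *= np.true_divide(1, fact)
  c *= np.true_divide(1, fact)
h.py:39: RuntimeWarning: Mean of empty slice.
  print('head n',m.sum(),'mean',P.mean(0).round(1),'z',np.median(X[m,2]).round(1),'std',np.sqrt(w).round(1),'angle',np.degrees(np.arctan2(V[1,1],V[0,1])).round(1)%180,'rect',np.round([*c,a,b,an],1))
  return _methods._mean(a, axis=axis, dtype=dtype,
  ret = ret.dtype.type(ret / rcount)
```

```bash
T="from h import *
s=status.sense();M=Ro.from_quat(s['ee_rot']).as_matrix();print(s['wrist_torque'].round(3),np.degrees(np.arctan2(M[1,0],M[0,0])).round(1))"
python3 -m inch '[[[0,0,0],[0,0,4]],[[0,0,0],[0,0,0]]]'|grep force; python3 -c "$T"
python3 -m inch '[[[0,0,0],[0,0,4]],[[0,0,0],[0,0,0]]]'|grep force; python3 -c "$T"
python3 - <<'E'
from h import *
p,d,C,s=grab('wrist','w7.png'); X=cloud(d,C); head(X,[556.9,31.6])
g=cv2.cvtColor(p,cv2.COLOR_BGR2GRAY)
print(w2px(C,[[556.9,31.6,60.5]]))
for v in range(182,226,2): print(v,' ',' '.join('%3d'%q for q in g[v,256:312:1]))
E
```

```text
wrist_force: [-0.5, -6.3, 1.0]
grasp_force: 59.9
[-1.953  0.123 -0.096] -168.2
wrist_force: [-0.5, -6.6, 0.5]
grasp_force: 59.9
[-2.076  0.006 -0.069] -164.2
head n 410 mean [553.3  30.6] z 60.2 std [4.2 6.2] angle 146.1 rect [555.1  31.7  14.1  23.3  82.9]
[[283.50414967 218.27112477]]
182   158 157 159 159 159 158 159 159 158 160 159 157 158 156 155 155 153 154 153 153 154 158 151  82  84  93 103  99 100  98  98 100  99  98  97  99  98  98  95  97  99  94  96  96  97 101 102 100 104 102 103 100 100 100  98  99
184   154 156 156 157 158 158 158 159 156 159 159 160 159 159 158 158 157 158 156 156 159 156  89  80  78 107 100  98  99 101  98  98  99  99  99 101  98  98  97  95  97  94  97  98  99  99 102 102 102 101 100 100 100 100  98  99
186   151 153 151 151 153 153 156 155 156 158 158 159 158 159 158 159 158 160 159 159 151 104  87  72 106  98  98  99 100 100  99  96  99  99  99  97  98  96  97  97  96  97  99 101 100 100 102 100 100  98 100 100  99  99 100  98
188   155 154 154 152 152 153 152 152 151 152 156 155 156 158 159 158 159 160 162 157 125  81  67 104 102  99 100  99  99 
[... 3547 characters left out ...]
09 206 205
220   159 159 159 158 157 158 147  71  70 100  99 100  95  76 105 138 142 179 177 172 129  93  95 103 107 107 110 111 111 111 110 113 109 119 159 184 182 136  87  95  96 100  98 100  97  97  97  94  92  92 149 210 208 205 204 205
222   156 157 157 159 164 157  88  86  94 100 101  97  95 100 132 141 184 176 180 170  92  88  99 103 107 111 112 114 114 114 111 115 110 111 151 191 149  86  93 100 101 100 101  97  98  96  96  90  95 149 211 207 204 204 204 204
224   156 155 157 161 158  91  78  78 105  99  99  96 109 132 135 183 177 179 173  77  78  94 100 106 108 112 112 114 115 111 116 113 112 105 107 137 140  92  97 100  99  99  98  97  97  96  92  93 150 210 207 204 203 203 204 205
```

```bash
T="from h import *
s=status.sense();M=Ro.from_quat(s['ee_rot']).as_matrix();print(s['wrist_torque'].round(3),np.degrees(np.arctan2(M[1,0],M[0,0])).round(1))"
python3 -m inch '[[[0,0,0],[0,0,3]],[[0,0,0],[0,0,0]]]'|grep force; python3 -c "$T"
python3 -m inch '[[[0,0,0],[0,0,3]],[[0,0,0],[0,0,0]]]'|grep force; python3 -c "$T"
python3 - <<'E'
from h import *
for i in range(2):
    p,d,C,s=grab('wrist','w8.png'); X=cloud(d,C); head(X,[556.9,31.6])
E
```

```text
wrist_force: [0.4, -7.2, 1.9]
grasp_force: 59.9
[-2.141 -0.1   -0.107] -161.2
wrist_force: [0.5, -7.7, 0.9]
grasp_force: 59.9
[-2.289 -0.215 -0.094] -158.2
head n 413 mean [553.6  30.2] z 60.2 std [4.1 6.5] angle 148.1 rect [555.5  31.5  14.1  24.3  83.1]
head n 419 mean [553.6  30.3] z 60.1 std [4.1 6.5] angle 148.1 rect [555.6  31.4  14.1  24.   83.8]
```

Turning further no longer moves the left screw: it sits at about 173.5°, against the stop. I'll back the blade off, lift, go to the right screw with the blade at about 99° and check there.

```bash
python3 -m inch '[[[0,0,0],[0,0,-7]],[[0,0,0],[0,0,-7]],[[0,0,5],[0,0,0]],[[0,0,10],[0,0,0]],[[0,0,20],[0,0,0]],[[0,0,0],[0,0,0]]]'; python3 - <<'E'
from h import *
p,d,C,s=grab('wrist','w9.png'); X=cloud(d,C); head(X,[556.9,31.6]); head(X,[541.1,-99.4])
E
python3 -m inch '[[[-1.9,-16,0],[0,0,-8.1]],[[-1.9,-16,0],[0,0,-8.1]],[[-1.9,-16,0],[0,0,-8.1]],[[-1.9,-16,0],[0,0,-8.1]],[[-1.9,-16,0],[0,0,-8.1]],[[-1.9,-16,0],[0,0,-8.1]],[[-1.9,-16,0],[0,0,-8.1]],[[-1.9,-16,0],[0,0,-8.1]]]'; python3 -m inch '[[[0,-3,0],[0,0,-8.1]],[[0,0,0],[0,0,-8.1]],[[0,0,0],[0,0,-8]],[[0,0,0],[0,0,0]],[[0,0,0],[0,0,0]],[[0,0,0],[0,0,0]]]'
python3 - <<'E'
from h import *
p,d,C,s=grab('wrist','w10.png'); X=cloud(d,C); head(X,[541.1,-99.4]); head(X,[556.9,31.6])
M=Ro.from_quat(s['ee_rot']).as_matrix(); print(np.degrees(np.arctan2(M[1,0],M[0,0])).round(1))
g=cv2.cvtColor(p,cv2.COLOR_BGR2GRAY)
print(w2px(C,[[541.1,-99.4,60.5],s['eef_pos']-[0,0,118.4]]))
print('    ',' '.join('%3d'%q for q in range(266,302)))
for v in range(180,228,2): print(v,' ',' '.join('%3d'%q for q in g[v,266:302]))
E
```

```text
time_s: 12.55
eef_pos: [557.7, 32.3, 212.0]
ee_rot: [-0.07, 0.998, 0.0, 0.002]
wrist_force: [0.0, -0.0, -0.9]
gripper_width: 0.297
grasp_force: 59.8
head n 370 mean [555.6  31.2] z 60.2 std [4.7 6.8] angle 164.5 rect [556.7  31.5  14.   26.   84. ]
head n 516 mean [541.1 -98.6] z 60.1 std [4.7 7.3] angle 97.9 rect [541.3 -99.5  14.   27.4   4.8]
time_s: 13.4
eef_pos: [541.2, -97.0, 208.9]
ee_rot: [0.479, 0.878, 0.0, -0.0]
wrist_force: [-0.1, 1.2, -1.4]
gripper_width: 0.3
grasp_force: 59.8
time_s: 14.0
eef_pos: [541.4, -99.5, 209.1]
ee_rot: [0.649, 0.761, -0.0, -0.0]
wrist_force: [0.5, 0.0, -1.6]
gripper_width: 0.301
grasp_force: 59.8
head n 379 mean [541.  -98.3] z 60.2 std [4.8 6.7] angle 92.0 rect [541.2 -98.8  14.   25.6   4.6]
head n 726 mean [557.2  30.6] z 60.1 std [4.7 7.1] angle 0.30000000000001137 rect [556.9  31.   14.6  27.1  85.2]
99.1
[[283.52451288 205.27225179]
 [283.92550528 216.61796645]]
     266 267 268 269 270 271 272 273 274 275 276 277 278 279 280 281 282 283 284 285 286 287 288 289 290 291 292 293 294 295 296 297 298 299 300 301
180   155 154 153 154 155 156 15
[... 2867 characters left out ...]
 177 168  73 109 159 168 151 152 157 156 112 158 183 175 146 114  93  94  95  96  95  94  93  95  94
220   214 215 214 209 214 209 206 165 102 151 173 172 146  95 109 116  95  93  91  86  92  84  79 113 145  99  91  96  98  93  92  94  94  96  93  94
222   210 209 210 209 208 209 210 211 213 215 212 170  98 105 106 103 101  97  92  91  89  85  83  82  84  97  96  95  93  96  95  94  98  96  96  94
224   211 210 210 209 208 209 208 208 209 213 205  96 103 109 106 103  99  94  91  90  88  86  84  83  81  83  94  91  92  94  94  95  96  95  93  98
226   209 210 210 210 210 208 210 210 209 215 209  91 106 109 107 102 100  97  93  89  87  87  87  81  85 150 207 202 196 162 105 108  82  86  87  92
```

The left head stays at about 174° when seen from clear of it. At the right screw the geometry is the same as before, so I'll insert and turn.

```bash
T="from h import *
s=status.sense();M=Ro.from_quat(s['ee_rot']).as_matrix();print(s['wrist_torque'].round(3),np.degrees(np.arctan2(M[1,0],M[0,0])).round(1))"
python3 -m inch '[[[-0.6,-0.2,-10],[0,0,0]],[[0,0,-10],[0,0,0]],[[0,0,-6],[0,0,0]],[[0,0,-4],[0,0,0]],[[0,0,0],[0,0,0]]]'; python3 -m inch '[[[0,0,-2],[0,0,0]],[[0,0,0],[0,0,0]]]'; python3 -m inch '[[[0,0,-2],[0,0,0]],[[0,0,-1],[0,0,0]],[[0,0,0],[0,0,0]]]'; python3 -c "$T"
python3 -m inch '[[[0,0,0],[0,0,6]],[[0,0,0],[0,0,6]],[[0,0,0],[0,0,6]],[[0,0,0],[0,0,6]],[[0,0,0],[0,0,6]],[[0,0,0],[0,0,6]],[[0,0,0],[0,0,6]]]'; python3 -c "$T"
```

```text
time_s: 14.55
eef_pos: [540.6, -99.7, 178.6]
ee_rot: [0.65, 0.76, -0.0, -0.0]
wrist_force: [-0.3, -0.4, -2.0]
gripper_width: 0.296
grasp_force: 59.8
time_s: 14.75
eef_pos: [540.9, -99.7, 177.3]
ee_rot: [0.651, 0.76, 0.0, 0.0]
wrist_force: [-0.8, -0.1, -0.9]
gripper_width: 0.299
grasp_force: 59.8
time_s: 15.05
eef_pos: [540.8, -99.8, 174.2]
ee_rot: [0.651, 0.759, -0.0, -0.0]
wrist_force: [0.3, 0.1, -1.5]
gripper_width: 0.295
grasp_force: 59.8
[ 0.036 -0.043 -0.041] 98.8
time_s: 15.75
eef_pos: [540.7, -100.2, 174.4]
ee_rot: [0.333, 0.943, -0.0, -0.0]
wrist_force: [-2.0, -1.8, -1.8]
gripper_width: 0.297
grasp_force: 59.9
[-0.642  0.441 -0.075] 141.1
```

```bash
T="from h import *
s=status.sense();M=Ro.from_quat(s['ee_rot']).as_matrix();print(s['wrist_torque'].round(3),np.degrees(np.arctan2(M[1,0],M[0,0])).round(1))"
python3 -m inch '[[[0,0,0],[0,0,6]],[[0,0,0],[0,0,6]],[[0,0,0],[0,0,6]],[[0,0,0],[0,0,6]],[[0,0,0],[0,0,6]],[[0,0,0],[0,0,6]],[[0,0,0],[0,0,6]],[[0,0,0],[0,0,6]]]'|grep force; python3 -c "$T"
python3 -m inch '[[[0,0,0],[0,0,5]],[[0,0,0],[0,0,4]],[[0,0,0],[0,0,2]],[[0,0,0],[0,0,0]]]'|grep force; python3 -c "$T"
python3 - <<'E'
from h import *
p,d,C,s=grab('wrist','w11.png'); X=cloud(d,C); head(X,[541.1,-99.4])
E
python3 -m inch '[[[0,0,0],[0,0,3]],[[0,0,0],[0,0,0]]]'|grep force; python3 -c "$T"
python3 - <<'E'
from h import *
p,d,C,s=grab('wrist','w11.png'); X=cloud(d,C); head(X,[541.1,-99.4])
E
```

```text
wrist_force: [-0.2, -5.1, -0.6]
grasp_force: 59.9
[-1.552 -0.009 -0.041] -171.0
wrist_force: [1.0, -4.6, 0.2]
grasp_force: 60.2
[-1.73  -0.267 -0.065] -160.1
head n 411 mean [ 537.6 -100.6] z 60.1 std [4.2 6.4] angle 148.0 rect [539.3 -99.5  14.1  23.9  84.6]
wrist_force: [1.1, -5.9, -0.2]
grasp_force: 60.1
[-1.848 -0.365 -0.138] -157.1
head n 423 mean [ 537.7 -100.7] z 60.1 std [4.2 6.5] angle 149.3 rect [539.6 -99.5  14.1  24.1  84.3]
```

Both screws are at their stops. I'll back off, lift, and carry the driver back to its block.

```bash
python3 -m inch '[[[0,0,0],[0,0,-7]],[[0,0,0],[0,0,-7]],[[0,0,5],[0,0,0]],[[0,0,10],[0,0,0]],[[0,0,30],[0,0,0]],[[0,0,36],[0,0,0]]]' | grep force; python3 -m inch '[[[-1,19,0],[0,0,-8.5]],[[-1,19,0],[0,0,-8.5]],[[-1,19,0],[0,0,-8.5]],[[-1,19,0],[0,0,-8.5]],[[-1,19,0],[0,0,-8.5]],[[-1,19,0],[0,0,-8.5]],[[-1,19,0],[0,0,-8.5]],[[-1,19,0],[0,0,-8.5]]]' | grep eef;python3 -m inch '[[[-1,21,0],[0,0,-8.5]],[[-1,21,0],[0,0,-8.5]],[[-1,21,0],[0,0,-8.5]],[[-1,21,0],[0,0,-8.5]],[[-1,21,0],[0,0,-8.5]],[[-1,21,0],[0,0,-8.5]],[[-1,21,0],[0,0,-8.5]],[[-1,21,0],[0,0,-8.5]]]' | grep ee; python3 -m inch '[[[-2,21,0],[0,0,-8.5]],[[-2,21,0],[0,0,-8.5]],[[-1,21,0],[0,0,-8.5]],[[0,10,0],[0,0,0]],[[0,0,0],[0,0,0]],[[0,0,0],[0,0,0]],[[0,0,0],[0,0,0]]]'
python3 - <<'E'
from h import *
p,d,C,s=grab('wrist','w12.png'); M=Ro.from_quat(s['ee_rot']).as_matrix(); print(s['eef_pos'].round(1),np.degrees(np.arctan2(M[1,0],M[0,0])).round(1),s['joints'].round(2))
X=cloud(d,C); head(X,[541.1,-99.4]); 
E
```

```text
wrist_force: [0.6, -0.7, -1.0]
grasp_force: 59.9
eef_pos: [532.8, 53.5, 256.1]
eef_pos: [524.5, 221.7, 256.0]
ee_rot: [0.896, 0.444, 0.0, -0.0]
time_s: 20.15
eef_pos: [520.2, 292.0, 255.3]
ee_rot: [0.972, 0.237, -0.0, 0.0]
wrist_force: [0.8, 0.5, -1.7]
gripper_width: 0.296
grasp_force: 60.0
[520.2 292.  255.3] 27.4 [-0.3   0.51 -0.44  1.66  0.25  1.03 -1.92]
head n 0 mean [nan nan] z nan std [nan nan] angle nan rect [0. 0. 0. 0. 0.]
  avg = a.mean(axis, **keepdims_kw)
  ret = um.true_divide(
h.py:38: RuntimeWarning: Degrees of freedom <= 0 for slice
  (c,(a,b),an)=cv2.minAreaRect(P); w,V=np.linalg.eigh(np.cov(P.T));
  c *= np.true_divide(1, fact)
  c *= np.true_divide(1, fact)
h.py:39: RuntimeWarning: Mean of empty slice.
  print('head n',m.sum(),'mean',P.mean(0).round(1),'z',np.median(X[m,2]).round(1),'std',np.sqrt(w).round(1),'angle',np.degrees(np.arctan2(V[1,1],V[0,1])).round(1)%180,'rect',np.round([*c,a,b,an],1))
  return _methods._mean(a, axis=axis, dtype=dtype,
  ret = ret.dtype.type(ret / rcount)
```

```bash
python3 - <<'E'
from h import *
s=status.sense(); C=cam('wrist',s); p=cv2.imread('pics/w12.png'); hsv=cv2.cvtColor(p,cv2.COLOR_BGR2HSV)
print(w2px(C,[[519.7,292.8,70],[520.2,292,137]]))
br=cv2.inRange(hsv,(7,80,105),(14,200,200)); br=cv2.morphologyEx(br,cv2.MORPH_CLOSE,np.ones((3,3)))
h=255-br; n,l,st,ce=cv2.connectedComponentsWithStats(h[170:215,262:306])
for i in range(1,n): print(st[i],ce[i]+[262,170])
print('    ',' '.join('%3d'%q for q in range(266,302)))
for v in range(176,222,2): print(v,' ',' '.join('%3d'%q for q in hsv[v,266:302,2]))
print(px2w(C,[(284,194)],70))
E
```

```text
[[283.53065246 193.06261764]
 [284.9687636  214.80488618]]
[  8  13  28  27 571] [282.76882662 195.70928196]
[21 41  3  4 12] [284.  212.5]
     266 267 268 269 270 271 272 273 274 275 276 277 278 279 280 281 282 283 284 285 286 287 288 289 290 291 292 293 294 295 296 297 298 299 300 301
176   170 171 170 170 171 170 171 171 170 170 171 172 173 171 172 172 171 168 167 168 164 165 165 162 162 161 162 162 160 158 160 158 158 161 158 158
178   170 172 170 169 170 170 170 170 171 170 172 170 170 170 170 171 173 173 172 171 170 168 167 166 167 165 164 162 163 162 161 160 161 160 159 160
180   169 168 170 170 170 172 170 170 171 172 170 171 171 170 172 171 170 173 171 172 173 173 171 171 171 170 168 166 165 165 164 163 162 162 161 161
182   167 169 169 170 169 168 170 168 170 172 172 171 170 171 170 170 169 171 171 170 172 171 172 172 172 172 172 171 172 167 168 167 167 165 164 164
184   163 164 165 167 167 169 168 170 170 169 170 172 169 171 169 169 170 170 169 172 172 171 171 172 173 173 172 173 174 172 172 173 170 169 167 166
186   158 160 162 162 164 167 167 169 167 165 167 167 168 173
[... 1981 characters left out ...]
1 171 170 169 170 172 172 173 172 173 174 174 174 172 173
214   155 155 155 156 153 153 158 157 162 159 164 163 165 166 167 164 135  70  80 104 162 171 169 167 168 169 170 170 171 170 171 171 172 173 174 175
216   161 159 159 157 158 156 155 155 153 154 157 158 161 164 162 134 124 174 166 163 127 158 167 166 166 167 169 167 169 170 169 169 172 170 172 172
218   162 162 159 159 161 159 160 159 156 156 154 155 158 160 141 120 163 158 147 164 155 127 155 163 163 163 164 165 167 167 168 168 168 168 170 171
220   162 162 163 161 161 161 162 162 160 161 162 158 131  96  95 109 106  93  94  95 104 107  97 112 144 160 159 160 161 163 165 165 166 167 167 168
[[519.17766217 292.09298706  70.        ]]
```

```bash
python3 -m inch '[[[-1.7,0.2,-20],[0,0,0]],[[0,0,-20],[0,0,0]],[[0,0,-14],[0,0,0]],[[0,0,-8],[0,0,0]],[[0,0,-6],[0,0,0]],[[0,0,0],[0,0,0]]]'; python3 -m inch '[[[0,0,-6],[0,0,0]],[[0,0,-10],[0,0,0]],[[0,0,-10],[0,0,0]],[[0,0,-12],[0,0,0]],[[0,0,-10],[0,0,0]],[[0,0,-7],[0,0,0]],[[0,0,-3],[0,0,0]],[[0,0,0],[0,0,0]]]';python3 -m inch '[[[0,0,-1],[0,0,0]],[[0,0,-1],[0,0,0]],[[0,0,0],[0,0,0]]]'
```

```text
time_s: 20.8
eef_pos: [518.1, 293.3, 187.0]
ee_rot: [0.972, 0.236, -0.0, 0.0]
wrist_force: [-0.5, -0.7, -1.8]
gripper_width: 0.298
grasp_force: 60.0
time_s: 21.6
eef_pos: [518.0, 293.4, 128.9]
ee_rot: [0.972, 0.236, -0.0, 0.0]
wrist_force: [0.2, -0.1, -1.5]
gripper_width: 0.296
grasp_force: 60.0
time_s: 21.9
eef_pos: [518.2, 293.4, 127.4]
ee_rot: [0.972, 0.236, 0.0, -0.0]
wrist_force: [0.4, -0.9, -0.7]
gripper_width: 0.295
grasp_force: 60.0
```

```bash
python3 -m inch '[[[0,0,-0.6],[0,0,0]],[[0,0,0],[0,0,0]]]'|grep -A2 eef;python3 -m inch '[[[0,0,-0.5],[0,0,0]],[[0,0,0],[0,0,0]]]'|grep -A2 eef
```

```text
eef_pos: [518.2, 293.4, 126.7]
ee_rot: [0.972, 0.236, 0.0, -0.0]
wrist_force: [0.2, -0.2, -0.9]
eef_pos: [518.2, 293.5, 126.4]
ee_rot: [0.972, 0.236, 0.0, -0.0]
wrist_force: [-0.4, -1.3, 2.3]
```

It's seated: contact shows at z=126.4, the same height as at pick-up. Releasing.

```bash
python3 -m inch '[[[0,0,0],[0,0,0]],[[0,0,0],[0,0,0]],[[0,0,0],[0,0,0]],[[0,0,0],[0,0,0]],[[0,0,0],[0,0,0]],[[0,0,0],[0,0,0]],[[0,0,0],[0,0,0]]]' 1; python3 -m inch '[[[0,0,30],[0,0,0]],[[0,0,50],[0,0,0]],[[0,0,50],[0,0,0]],[[0,0,0],[0,0,0]],[[0,0,0],[0,0,0]]]' | grep eef
python3 - <<'E'
from h import *
p,d,C,s=grab('wrist','w13.png'); X=cloud(d,C); hsv=cv2.cvtColor(p,cv2.COLOR_BGR2HSV)
m=(np.hypot(*(X[:,:2]-[518.5,293]).T)<25)&(X[:,2]>60); Z=X[m]
t=Z[Z[:,2]>150]; print('top',t.mean(0).round(1),len(t),np.percentile(t[:,2],[5,50,95]).round(1),cv2.minAreaRect(t[:,:2].astype(np.float32)))
E
```

```text
time_s: 23.0
eef_pos: [518.1, 293.5, 126.2]
ee_rot: [0.972, 0.236, -0.0, -0.0]
wrist_force: [-0.4, -0.7, 0.1]
gripper_width: 1.0
grasp_force: 0.0
eef_pos: [518.5, 293.5, 257.3]
top [527.2 298.  293.1] 9204 [157.  312.4 323.8] ((521.1380615234375, 295.85107421875), (33.98957824707031, 40.94260787963867), 27.8035888671875)
```

```bash
python3 - <<'E'
from h import *
p,d,C,s=grab('top','t13.png'); X=cloud(d,C)
m=(np.hypot(*(X[:,:2]-[518.5,293]).T)<25); print(len(X[m]))
p,d,C,s=grab('wrist','w13.png'); X=cloud(d,C)
m=(np.hypot(*(X[:,:2]-[518.5,293]).T)<25)&(abs(X[:,2]-158)<3); t=X[m]; print('top',t.mean(0).round(1),len(t),t[:,2].std(),cv2.minAreaRect(t[:,:2].astype(np.float32)))
E
python3 -m inch '[[[4.4,-46.7,0],[0,0,7.9]],[[4.4,-46.7,0],[0,0,7.9]],[[4.4,-46.7,0],[0,0,7.9]],[[4.4,-46.7,0],[0,0,7.9]],[[4.4,-46.7,0],[0,0,7.9]],[[4.4,-46.7,0],[0,0,7.9]],[[4.4,-46.7,0],[0,0,7.9]],[[0,0,0],[0,0,0]]]'; python3 -m inch '[[[0,0,-20],[0,0,0]],[[0,0,-20],[0,0,0]],[[0,0,-20],[0,0,0]],[[0,0,0],[0,0,0]],[[0,0,0],[0,0,0]],[[0,0,0],[0,0,0]]]'
python3 - <<'E'
from h import *
p,d,C,s=grab('wrist','w14.png'); M=Ro.from_quat(s['ee_rot']).as_matrix(); print(s['eef_pos'].round(1),np.degrees(np.arctan2(M[1,0],M[0,0])).round(1),s['joints'].round(2))
X=cloud(d,C); head(X,[541.1,-99.4]); head(X,[556.9,31.6])
m=(np.hypot(*(X[:,:2]-[549,-34]).T)<16)&(abs(X[:,2]-74)<2.5); t=X[m]; print('tube',t.mean(0).round(1),len(t),cv2.minEnclosingCircle(t[:,:2].astype(np.float32)),cv2.minAreaRect(t[:,:2].astype(np.float32)))
E
```

```text
1192
top [516.8 293.7 157.4] 1114 0.8771932130704915 ((516.5405883789062, 293.5572509765625), (21.23113441467285, 21.353525161743164), 28.01121711730957)
time_s: 24.45
eef_pos: [548.5, -38.8, 254.5]
ee_rot: [0.753, 0.658, -0.002, -0.0]
wrist_force: [-0.1, 2.2, -1.2]
gripper_width: 1.001
grasp_force: 0.0
time_s: 25.05
eef_pos: [549.2, -31.4, 196.9]
ee_rot: [0.753, 0.658, 0.0, 0.0]
wrist_force: [0.7, -0.4, -0.1]
gripper_width: 0.998
grasp_force: 0.0
[549.2 -31.4 196.9] 82.3 [ 0.38  0.53 -0.59  1.84  0.37  0.88 -0.52]
head n 522 mean [541.4 -98.8] z 59.8 std [4.7 7.2] angle 173.5 rect [541.2 -99.1  14.5  26.4  82.3]
head n 512 mean [557.2  31.5] z 60.3 std [4.7 7. ] angle 173.5 rect [557.4  31.4  13.3  26.4  82.4]
tube [549.4 -33.5  73.8] 659 ((549.2600708007812, -33.863285064697266), 9.903388023376465) ((549.33203125, -33.69641876220703), (19.168659210205078, 19.000831604003906), 37.146812438964844)
```

View pics/w14.png

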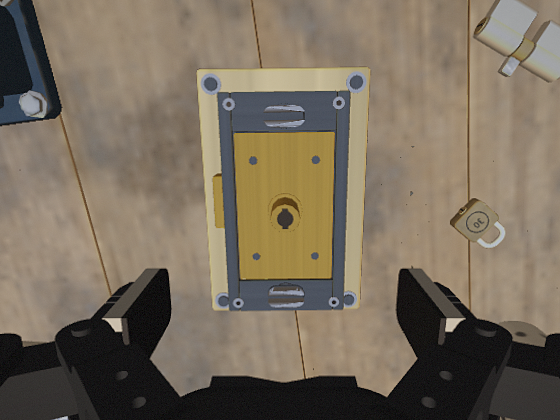

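The wrist view shows both heads lying across the lock, at (284,116) and (286,295). Depth puts both at 173.5°, clear of the cover. The tube is at (286,212), and the driver stands upright in its hole. Now I'll grip the tube.

```bash
python3 -m inch '[[[0.1,-2.4,-20],[0,0,0.8]],[[0,0,-30],[0,0,0]],[[0,0,-30],[0,0,0]],[[0,0,-20],[0,0,0]],[[0,0,-11],[0,0,0]],[[0,0,-5],[0,0,0]],[[0,0,0],[0,0,0]],[[0,0,0],[0,0,0]]]'; python3 -m inch '[[[0,0,0],[0,0,0]],[[0,0,0],[0,0,0]],[[0,0,0],[0,0,0]],[[0,0,0],[0,0,0]],[[0,0,0],[0,0,0]],[[0,0,0],[0,0,0]],[[0,0,0],[0,0,0]],[[0,0,0],[0,0,0]]]' 0;  python3 -m inch '[[[0,0,0],[0,0,0]],[[0,0,0],[0,0,0]],[[0,0,0],[0,0,0]]]'
```

```text
time_s: 25.9
eef_pos: [549.5, -34.1, 81.1]
ee_rot: [0.748, 0.663, 0.0, 0.0]
wrist_force: [0.8, 0.2, -0.3]
gripper_width: 1.002
grasp_force: 0.0
time_s: 26.7
eef_pos: [549.1, -34.1, 80.5]
ee_rot: [0.748, 0.663, -0.0, 0.0]
wrist_force: [-1.8, -0.3, 8.4]
gripper_width: 0.209
grasp_force: 58.4
time_s: 27.0
eef_pos: [549.1, -34.1, 80.6]
ee_rot: [0.748, 0.663, 0.0, 0.0]
wrist_force: [-2.6, -1.1, 7.7]
gripper_width: 0.208
grasp_force: 58.4
```

```bash
python3 -m inch '[[[0,0,2],[0,0,0]],[[0,0,3],[0,0,0]],[[0,0,5],[0,0,0]],[[0,0,5],[0,0,0]],[[0,0,10],[0,0,0]],[[0,0,0],[0,0,0]],[[0,0,0],[0,0,0]]]'; python3 -m inch '[[[0,0,20],[0,0,0]],[[0,0,20],[0,0,0]],[[0,0,10],[0,0,0]],[[0,0,0],[0,0,0]],[[0,0,0],[0,0,0]]]'
python3 - <<'E'
from h import *
p,d,C,s=grab('wrist','w15.png'); X=cloud(d,C); z=s['eef_pos'][2]-81
m=(np.hypot(*((X[:,:2]-s['eef_pos'][:2]).T))<66)&(abs(X[:,2]-z-50)<15)
hsv=cv2.cvtColor(p,cv2.COLOR_BGR2HSV); v,u=np.nonzero(d>0); b=cv2.inRange(hsv,(15,110,60),(30,255,255))[v,u]>0
t=X[m&b]; A=np.c_[t[:,:2]-s['eef_pos'][:2],np.ones(len(t))]; k=np.linalg.lstsq(A,t[:,2],rcond=None)[0]; print('plane slopes',k.round(4),'expected z',z+50,cv2.minAreaRect(t[:,:2].astype(np.float32)))
E
```

```text
time_s: 27.7
eef_pos: [549.1, -34.2, 105.5]
ee_rot: [0.748, 0.663, 0.0, 0.0]
wrist_force: [-0.2, 0.2, -2.9]
gripper_width: 0.207
grasp_force: 58.8
time_s: 28.2
eef_pos: [548.7, -34.2, 154.5]
ee_rot: [0.748, 0.663, -0.0, -0.0]
wrist_force: [-0.2, 0.3, -3.6]
gripper_width: 0.205
grasp_force: 59.0
plane slopes [-2.200000e-03 -3.300000e-03  1.239722e+02] expected z 123.54187317265175 ((548.0764770507812, -33.81007766723633), (109.00634765625, 70.32200622558594), 82.84867858886719)
```

The cover is lifted and hangs level (slope under 0.004). Carrying it over the tray.

```bash
python3 -m inch '[[[-3.4,-37.4,0],[0,0,0]],[[-3.4,-37.4,0],[0,0,0]],[[-3.4,-37.4,0],[0,0,0]],[[-3.4,-37.4,0],[0,0,0]],[[-3.4,-37.4,0],[0,0,0]],[[-3.4,-37.4,0],[0,0,0]],[[-3.4,-37.4,0],[0,0,0]],[[-3.4,-37.4,0],[0,0,0]]]'|grep eef; python3 -m inch '[[[0,0,0],[0,0,0]],[[0,0,0],[0,0,0]],[[0,0,0],[0,0,0]],[[0,0,0],[0,0,0]]]'
python3 - <<'E'
from h import *
p,d,C,s=grab('wrist','w16.png'); X=cloud(d,C); P=s['eef_pos']
m=(np.hypot(*((X[:,:2]-P[:2]).T))<66); print(np.median(X[m&(abs(X[:,2]-P[2]+31)<8)],axis=0).round(1))
# tray rim: points 11-20 mm high
m=(X[:,2]>10)&(X[:,2]<22)&(abs(X[:,0]-521)<90)&(abs(X[:,1]+334)<120); t=X[m]; print('rim',len(t),t.min(0).round(),t.max(0).round(), cv2.minAreaRect(t[:,:2].astype(np.float32)))
E
```

```text
eef_pos: [521.0, -334.6, 154.1]
time_s: 29.45
eef_pos: [522.0, -332.1, 154.9]
ee_rot: [0.748, 0.664, 0.0, -0.0]
wrist_force: [0.5, 0.8, -2.7]
gripper_width: 0.21
grasp_force: 59.1
[ 522.8 -306.2  124.1]
rim 5018 [ 447. -420.   10.] [ 596. -230.   20.] ((521.9554443359375, -324.87628173828125), (177.08518981933594, 131.7765655517578), 83.45587158203125)
```

```bash
python3 -m inch '[[[0,0,-25],[0,0,0]],[[0,0,-25],[0,0,0]],[[0,0,-25],[0,0,0]],[[0,0,-20],[0,0,0]],[[0,0,-12],[0,0,0]],[[0,0,-6],[0,0,0]],[[0,0,0],[0,0,0]],[[0,0,0],[0,0,0]]]'|grep -A2 eef; python3 -m inch '[[[0,0,-1.5],[0,0,0]],[[0,0,0],[0,0,0]]]'|grep -A2 eef;  python3 -m inch '[[[0,0,-1],[0,0,0]],[[0,0,0],[0,0,0]]]'|grep -A2 eef;  python3 -m inch '[[[0,0,-0.7],[0,0,0]],[[0,0,0],[0,0,0]]]'|grep -A2 eef
```

```text
eef_pos: [522.3, -333.4, 43.0]
ee_rot: [0.748, 0.664, 0.0, 0.0]
wrist_force: [0.1, 0.1, -2.7]
eef_pos: [522.0, -333.5, 41.2]
ee_rot: [0.748, 0.663, 0.0, 0.0]
wrist_force: [0.0, -0.5, -3.1]
eef_pos: [521.8, -333.3, 39.8]
ee_rot: [0.748, 0.663, 0.0, 0.0]
wrist_force: [-0.4, -0.5, -2.5]
eef_pos: [521.7, -333.2, 38.9]
ee_rot: [0.748, 0.663, -0.0, -0.0]
wrist_force: [0.6, 0.6, -2.8]
```

```bash
for i in 1; do python3 -m inch '[[[0,0,-0.7],[0,0,0]],[[0,0,0],[0,0,0]]]'|grep -A2 eef;  python3 -m inch '[[[0,0,-0.6],[0,0,0]],[[0,0,0],[0,0,0]]]'|grep -A2 eef; done
```

```text
eef_pos: [521.7, -333.2, 38.2]
ee_rot: [0.748, 0.663, -0.0, -0.0]
wrist_force: [-0.2, -0.0, -2.9]
eef_pos: [521.8, -333.3, 37.7]
ee_rot: [0.748, 0.663, -0.0, -0.0]
wrist_force: [0.0, -0.1, -3.1]
```

```bash
python3 -m inch '[[[0,0,-0.6],[0,0,0]],[[0,0,0],[0,0,0]]]'|grep -A2 eef;  python3 -m inch '[[[0,0,-0.5],[0,0,0]],[[0,0,0],[0,0,0]]]'|grep -A2 eef
```

```text
eef_pos: [521.8, -333.2, 37.6]
ee_rot: [0.748, 0.663, -0.0, 0.0]
wrist_force: [-3.3, 1.0, 7.2]
eef_pos: [521.8, -333.3, 37.5]
ee_rot: [0.748, 0.663, -0.0, 0.0]
wrist_force: [-6.0, 2.5, 16.6]
```

It's down on the tray floor. Releasing with a half opening, so the fingers stay inside the tray walls, then going straight up.

```bash
python3 -m inch '[[[0,0,0.5],[0,0,0]],[[0,0,0],[0,0,0]],[[0,0,0],[0,0,0]],[[0,0,0],[0,0,0]],[[0,0,0],[0,0,0]],[[0,0,0],[0,0,0]]]' 0.5; python3 -m inch '[[[0,0,10],[0,0,0]],[[0,0,30],[0,0,0]],[[0,0,40],[0,0,0]],[[0,0,40],[0,0,0]],[[0,0,40],[0,0,0]],[[0,0,40],[0,0,0]],[[0,0,0],[0,0,0]],[[0,0,0],[0,0,0]]]'
python3 - <<'E'
from h import *
p,d,C,s=grab('wrist','w17.png'); X=cloud(d,C)
hsv=cv2.cvtColor(p,cv2.COLOR_BGR2HSV); v,u=np.nonzero(d>0); b=cv2.inRange(hsv,(15,110,60),(30,255,255))[v,u]>0
m=(abs(X[:,0]-522)<70)&(abs(X[:,1]+333)<90)&b
t=X[m&(X[:,2]<14)]; A=np.c_[t[:,:2]-[522,-333],np.ones(len(t))]; print('plate',len(t),np.linalg.lstsq(A,t[:,2],rcond=None)[0].round(4),cv2.minAreaRect(t[:,:2].astype(np.float32)))
t=X[m&(X[:,2]>24)]; print('tube',len(t),t.mean(0).round(1))
p,d,C,s=grab('top','t17.png'); a=cv2.imread('pics/top0.png')
df=cv2.absdiff(cv2.GaussianBlur(p,(5,5),0),cv2.GaussianBlur(a,(5,5),0)).max(2)>40
n,l,st,ce=cv2.connectedComponentsWithStats(df.astype(np.uint8)); print([ (r.tolist()) for r in st[1:] if r[4]>25])
E
```

```text
time_s: 32.3
eef_pos: [521.7, -333.2, 37.0]
ee_rot: [0.748, 0.663, -0.0, -0.0]
wrist_force: [-0.8, -0.5, -0.5]
gripper_width: 0.498
grasp_force: 0.0
time_s: 33.1
eef_pos: [521.9, -333.4, 238.4]
ee_rot: [0.748, 0.663, 0.0, 0.001]
wrist_force: [-0.6, 0.3, -0.4]
gripper_width: 0.504
grasp_force: 0.0
plate 7781 [-1.5000e-03  1.2000e-03  6.7775e+00] ((521.0584106445312, -332.9002990722656), (108.58143615722656, 69.39704132080078), 82.96241760253906)
tube 283 [ 521.4 -331.5   39.3]
[[417, 178, 102, 158, 7270], [517, 190, 43, 41, 427], [272, 198, 42, 31, 755], [375, 212, 41, 29, 917], [496, 223, 61, 43, 2113], [557, 240, 3, 22, 45], [507, 337, 53, 48, 2144], [485, 384, 41, 15, 325], [530, 401, 30, 19, 486]]
```

```bash
python3 -c "
from cell import workorder
print(workorder.close_job())"
```

```text
the job is handed in; nothing more can be done
None
```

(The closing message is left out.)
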